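# Raise the cups in the cup warmer

## Robot

A 6-joint arm with a two-finger parallel gripper is mounted at the origin on a cart in front of the work surface, level with it; the furniture and walls round the work are solid. World frame = base frame: x ahead of the robot, y to its left, z up, the work surface at z = 0. Lengths are in m, angles in rad, forces in N, time in s.
With the tool pointing down it reaches from about 0.425 to 1.125 m from the base axis. Payload 14.9 kg.
Tool frame: the origin (TCP) lies between the finger pads; the fingertips stand 11 mm ahead of it and the grasp point (between the pads) lies 8 mm behind it (env.nose_length is the distance from the TCP to the fingertips, in m); z points along the fingers, y is the line along which they close (so a half turn about z gives the same grasp; the last joint's range is limited). The gripper opens to 91 mm and grips with 3 to 60 N. Pads are 32 mm wide; open, the fingers measure 118 mm over their backs; the gripper's body (76 mm by 178 mm) begins 60 mm behind the grasp point.
Start: joints at [-1.161, 0.379, 1.734, -0, 1.028, -0.033], TCP at [0.3, -0.633, 0.225] pointing down, gripper open.
Joint ranges: [-2.77, 2.77], [-0.74, 2.19], [0, 2.66], [-1.06, 4.2], [0.31, 2.87], [-3.08, 3.08]. Speed limits (rad/s): [1.89, 1.89, 2.39, 3.14, 3.14, 3.14].

## Interface

Orientations are given as a unit quaternion [x, y, z, w].
In Python, from cell import env, viewer, job, masks_of, tip_of gives the robot as it stands.
- The arm moves only by the tool jog_arm, never from a script. Its argument "moves" is a list of rows, each a list of 5 numbers: the shift along the tool's x, y, z in m, then the turn about the tool's z in rad, then the opening in per cent of the stroke, from 0 (shut) to 100 (fully open). In form: [[x, y, z, spin, fingers], ...]. A call has 1 to 12 rows; each row is the pose to reach, as a shift and turn from the pose commanded when the call began, along the tool's axes at that moment; what a row does not reach only later rows make up. A row lasts 1/10 s, in which the tool goes at most 50 mm and 8.59 degrees, less where a joint would pass 70% of its speed; a pose out of reach is approached as far as the arm can. A call with a gripper value outside its range is refused whole. The fingers move at their own pace and stop on an object; "newtons" is the grip in N (left out, the last holds). Time passes only in rows, so rows that repeat a pose let the fingers close. It gives the time, the measured TCP pose, the force, the opening and the grip force at its end, in the units of the state.
- env.sense(): the state, without advancing time (a new reading comes with each control period).
- viewer.snapshot(name): name is "scene" or "top" or "wrist"; returns a dict with "color" (400x640x3 uint8, red, green, blue), "fovy" (degrees; the focal length in pixels is half the picture's height over the tangent of half this angle, whatever the lens; pixels are square), "cx", "cy" (the principal point, pixels), "k1" (the pictures are not rectified: a ray, as slopes to the right and down, at radius r is drawn at 1 + k1 r^2 times it, then the intrinsics apply), "world_to_cam" (4x4, takes a point from world to camera coordinates); the wrist camera has in their place "tool_from_camera" (4x4, takes a point from camera to tool coordinates, whose origin is the TCP and whose axes are the flange's). Camera axes: x right, y up, looking along -z (the intrinsics and any distortion apply to the point x, -y, -z); pixel columns grow to the right and rows downward; lengths in m; the calibration is good to about 2 mm. A picture is of the moment at which its call begins: read the wrist's pose just before it. There is no depth.
- job.close_job(): hands the job in; it is judged then, once.
Trained networks look in the newest picture that a camera, given by its name, has taken for a name from the list of things; names that differ only in an ending like _2 or _b are one class to them, and where a whole thing is asked for, a point or a joint stands for the part that bears it (a point fixed in the world has none). Each returns a list of dicts, best first, with "confidence" (0 to 1); they miss things now and then, are a little off and sometimes report something else, mostly with a low value. They report only what shows in the picture. A call takes as long as a camera call.
- masks_of(camera, target): "pixels" (400x640 bool, what is visible of it) and "at" ([column, row] in pixels, amid what is visible of it).
- tip_of(camera, target): "at" ([column, row] in pixels: a listed point, or the origin of a listed thing).
The state is a dict: "clock": time; "joint_pos": joint angles; "dq": joint speeds; "effort": joint torques, N m; "position": TCP position; "orientation": TCP orientation; "force": force on the tool from outside, world axes, zero at the start; "wrist_torque": the same for the moment, N m; "gripper_width": finger opening in m; "gripper_force": force on a finger pad.
Only numpy, scipy, OpenCV 4.12 (cv2) and the standard library are available. Lean on these libraries where they do the work, as an engineer would, in place of code of your own. Each camera call takes 0.05 s, during which the arm holds its last target. There are 200 camera calls.

## Task

Swing the door of the small white cup warmer wide open by its handle, close to a right angle. Then raise the lever with the red grip on its roof until it stands straight up, where the cam lifts the tray with the two cups to its highest point, level with the front sill, and keep hold of the lever there: it springs back if let go and the tray sinks again if it is turned further. Finish while still holding the lever up; do not tip the cups, and leave the bowl, timer and jar beside the warmer where they are.

Things in the scene. Friction and masses are not known exactly. Their poses are not given: they have to be found in the camera images.
- warmer: Fixed white cabinet with a steel tray inside and a cam on its roof, 180 (x) x 200 (y) x 130 mm high. Origin: centre of its underside, on the worktop. Its front with the door faces its own -x; z up. Its roof (z 130 mm) carries a steel follower bar 120 mm long along x on two rods at y = 0 (top 67 mm above the roof with the tray down, 91 mm with it up, centred at x = -25 mm), and the lever at y = +85 mm.
- warmer_door (a joint): Opening angle of the door, rad: 0 shut, 1.57 at a right angle, stop at 1.9. Starts shut or a little ajar. The hinge is upright at the cabinet's left front corner (+y as seen from the robot), so the free edge swings towards the robot and to the left (clockwise from above). Light, stays where it is left.
- door_handle (a point): Upright round steel bar on the door near its free edge, 12 mm thick, from 62 to 134 mm above the worktop, 35 mm in front of the door's outer face (axis), held by an 8 mm standoff behind it at heights of 76 and 118 mm. The point lies on the bar's axis 105 mm above the worktop; the top of the bar can be gripped from above. It moves with the door; its axes are those of the door (-x out of the face, -y from the hinge towards the free edge).
- door_hinge (a point): Point on the door's hinge line, at the height of door_handle (105 mm). The handle's axis is 162 mm from the hinge line. The door panel is 12 mm thick, 192 mm wide and reaches up to 126 mm.
- cam_lever (a joint): Turn of the lever, rad: 0 at rest, where it leans to the front (the cabinet's -x), 10 degrees above level; 1.40 straight up = highest lift of the tray; stop at 1.9. A spring and the tray's weight turn it back to 0 (about 2 to 3 N at the grip).
- lever_knob (a point): Centre of the red grip at the end of the lever: a short level barrel, 28 mm in diameter and 32 mm long between its flat ends, its axis along the cabinet's y (parallel to the pivot axis), revolving freely on the lever, so that it can be gripped firmly from above and need not turn in the fingers; a 10 mm steel arm leads from it to the pivot. At rest it is 184 mm above the worktop, straight up 255 mm.
- lever_pivot (a point): Point on the lever's pivot axis in the plane of the lever, 85 mm from the centre of the red grip, 170 mm above the worktop. The axis is level and runs along the cabinet's y.
- tray (a joint): Lift of the tray, m: 0 down, 0.024 at the highest point of the cam. Driven by the lever: the lift grows steeply at first and is flat near the top.
- tray_top (a point): Centre of the upper face of the steel tray inside the cabinet, 160 x 178 mm.
- cup_0_center (a point): Centre (half-way up) of the green and white cup at the right on the tray, 48 mm high, loose.
- cup_1_center (a point): Centre (half-way up) of the green and white cup at the left on the tray, 48 mm high, loose.
- salt: Small blue-grey bowl of 65 mm diameter, 33 mm high, to the right of the warmer. Origin: centre of its underside. Leave alone.
- timer: White and dark grey kitchen timer, 65 mm in diameter, 49 mm high, to the left of the warmer. Origin: centre of its underside. Leave alone.
- spread: Glass jar with a white lid, 57 mm in diameter, 58 mm high, to the right of the warmer. Origin: centre of its underside. Leave alone.

How it is judged:
By the outcome, as a careful person would: the job done as asked, in the order asked, and still so for the second after the job is handed in, while the arm keeps its last pose, push and grip.
It also fails if it takes over 51 s, if anything falls off the work surface, if the arm or the gripper's body presses on something with over 40 N, if the wrist force passes 120 N, or if a joint passes its speed limit or range.

## Working session

There is one attempt and no reset: what is moved stays moved. The work goes in short steps, Python scripts to look and compute and a tool call to move; the robot and the scene stay as the last step left them, time stands still between calls to the robot, and variables do not carry over. Pictures are saved under pics/ and viewed, at most 10 in all, crops included, and the job is handed in when it is done.

Besides the shell and the picture viewer there is one more tool, called after ">>>" by a JSON object that holds its "fn" and its "kwargs", one argument or row to a line. jog_arm: Moves the arm, as the interface text tells. Its arguments: {"type":"object","properties":{"moves":{"type":"array"},"newtons":{"type":"number"}},"required":["moves"]}

```bash
mkdir -p pics; cat > h.py <<'E'
import numpy as np, cv2
from cell import env, viewer, job, masks_of, tip_of
from scipy.optimize import least_squares
from scipy.spatial.transform import Rotation as R
def cam(name):
    s=env.sense(); d=viewer.snapshot(name)
    if name=="wrist":
        T=np.eye(4);T[:3,:3]=R.from_quat(s["orientation"]).as_matrix();T[:3,3]=s["position"]
        d["W"]=np.linalg.inv(T@np.array(d["tool_from_camera"]))
    else: d["W"]=np.array(d["world_to_cam"])
    return d
def proj(d,p):
    p=np.atleast_2d(p); c=p@d["W"][:3,:3].T+d["W"][:3,3]
    u=np.c_[c[:,0],-c[:,1]]/-c[:,2:3]
    u=u*(1+d["k1"]*(u**2).sum(1,keepdims=True))
    f=200/np.tan(np.radians(d["fovy"])/2)
    return u*f+[d["cx"],d["cy"]]
def ray_z(d,px,z):
    return least_squares(lambda q:(proj(d,[q[0],q[1],z])[0]-px),[0.7,0]).x
def save(d,n): cv2.imwrite(f"pics/{n}.png",d["color"][:,:,::-1])
E
cat > a.py <<'E'
from h import *
Z=dict(door_handle=.105,lever_knob=.184,lever_pivot=.170,salt=0,timer=0,spread=0,warmer=0,door_hinge=.105)
s=env.sense();print(s["clock"],s["position"],s["orientation"])
ims=[]
for c in("scene","top"):
    d=cam(c);ims.append(d["color"]);print(c,d["fovy"],d["k1"])
    for n,z in Z.items():
        r=tip_of(c,n)
        if r: print(n,np.round(r[0]["at"],1),round(r[0]["confidence"],2),np.round(ray_z(d,r[0]["at"],z),4))
    save(d,c)
E
python3 a.py
```

```text
0.0 [ 0.29975091 -0.63216739  0.22429675] [ 9.75592838e-01  2.19586723e-01 -1.09576317e-04 -5.23027335e-04]
scene 54.19240039758004 -0.025866140685066246
door_handle [297.9 242.8] 0.83 [0.5602 0.0133]
lever_knob [286.  167.9] 0.66 [0.6069 0.1507]
lever_pivot [319.1 160.1] 0.62 [0.6888 0.1494]
salt [348.4 309.3] 0.65 [ 0.6035 -0.1249]
timer [299.6 189. ] 0.5 [0.6756 0.2361]
spread [388.3 272.7] 0.89 [ 0.7298 -0.0947]
warmer [342.3 225.3] 0.63 [0.7106 0.073 ]
door_hinge [292.6 185.2] 0.64 [0.6258 0.1664]
top 57.186190608231755 -0.06312684619060327
door_handle [322.9 253.1] 0.77 [0.5562 0.0116]
lever_knob [265.9 214.3] 0.67 [0.604  0.1507]
lever_pivot [280.9 181.4] 0.78 [0.6871 0.1392]
salt [378.3 246.1] 0.81 [ 0.6155 -0.1268]
timer [246.8 191.4] 0.59 [0.6828 0.2515]
spread [379.2 202.4] 0.67 [ 0.7326 -0.1069]
warmer [316.3 198.9] 0.6 [0.7043 0.0616]
door_hinge [267.6 215.3] 0.88 [0.6149 0.1606]
```

```bash
python3 -c "
import cv2,numpy as np
a=np.vstack([cv2.imread('pics/scene.png'),cv2.imread('pics/top.png')]);cv2.imwrite('pics/both.png',cv2.resize(a,(480,600)))"
```

```text
(no output)
```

View pics/scene.png

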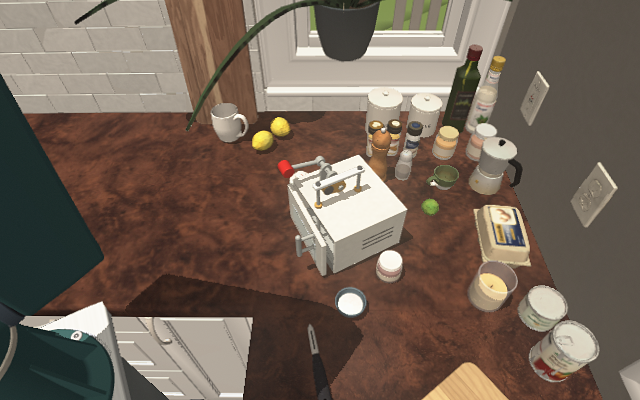

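View pics/top.png

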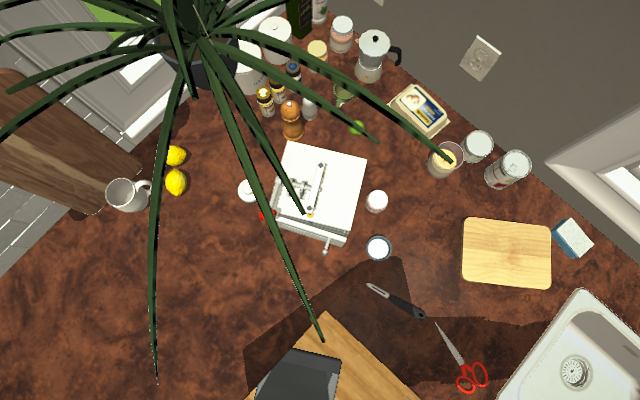

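The top view shows the warmer with its door slightly ajar: handle at (323,253), red grip at (266,214), jar at (377,201), bowl at (378,247). The network results agree with this. I'll go above the front and look closer.

>>> {"fn": "jog_arm", "kwargs": {
  "moves": [
    [0,0,-0.1,0,100],
    [0,0,-0.106,-0.15,100],
    [0.509,-0.513,-0.106,-2.56,100],
    [0.509,-0.513,-0.106,-2.56,100],
    [0.509,-0.513,-0.106,-2.56,100],
    [0.509,-0.513,-0.106,-2.56,100],
    [0.509,-0.513,-0.106,-2.56,100],
    [0.509,-0.513,-0.106,-2.56,100],
    [0.509,-0.513,-0.106,-2.56,100],
    [0.509,-0.513,-0.106,-2.56,100],
    [0.509,-0.513,-0.106,-2.56,100],
    [0.509,-0.513,-0.106,-2.56,100]
  ]
}}

```text
clock: 2.1
position: [0.4663, -0.159, 0.3295]
orientation: [0.498, 0.867, 0.0, 0.0]
force: [1.3, -0.8, 0.6]
gripper_width: 0.0912
gripper_force: 0.0
```

```bash
cat >> h.py <<'E'
def goto(x,y,z,head):
    s=env.sense();p=s["position"];M=R.from_quat(s["orientation"]).as_matrix()
    d=M.T@(np.array([x,y,z])-p);h=np.degrees(np.arctan2(M[1,0],M[0,0]))
    print("shift",np.round(d,4),"spin",round(-np.radians((head-h+180)%360-180),3),"from",np.round(p,4),round(h,2))
E
python3 -c "
from h import *
goto(.54,.05,.33,172)"
```

```text
shift [ 0.1434  0.1689 -0.0005] spin -0.903 from [ 0.4663 -0.159   0.3295] 120.25
```

>>> {"fn": "jog_arm", "kwargs": {
  "moves": [
    [0.143,0.169,0,-0.9,100],
    [0.143,0.169,0,-0.9,100],
    [0.143,0.169,0,-0.9,100],
    [0.143,0.169,0,-0.9,100],
    [0.143,0.169,0,-0.9,100],
    [0.143,0.169,0,-0.9,100],
    [0.143,0.169,0,-0.9,100],
    [0.143,0.169,0,-0.9,100],
    [0.143,0.169,0,-0.9,100]
  ]
}}

```text
clock: 3.0
position: [0.5411, 0.0468, 0.3292]
orientation: [0.077, 0.997, -0.0, 0.0]
force: [-0.1, 0.1, 0.4]
gripper_width: 0.0914
gripper_force: 0.0
```

```bash
cat > b.py <<'E'
from h import *
import sys
Z=dict(door_handle=.105,lever_knob=.184,lever_pivot=.170,door_hinge=.105)
s=env.sense();print(s["clock"],s["position"],s["joint_pos"])
d=cam("wrist")
for n,z in Z.items():
    r=tip_of("wrist",n)
    if r: print(n,np.round(r[0]["at"],1),round(r[0]["confidence"],2),np.round(ray_z(d,r[0]["at"],z),4))
save(d,sys.argv[1])
E
python3 b.py w1
```

```text
3.0 [0.54112752 0.04679471 0.32915722] [ 4.33659015e-02  1.26589282e-02  1.97419084e+00 -3.56922836e-05
  1.15464545e+00 -1.37422834e+00]
door_handle [286.7 198.5] 0.95 [0.5579 0.0108]
lever_knob [429.2 242.1] 0.68 [0.6039 0.1476]
```

View pics/w1.png

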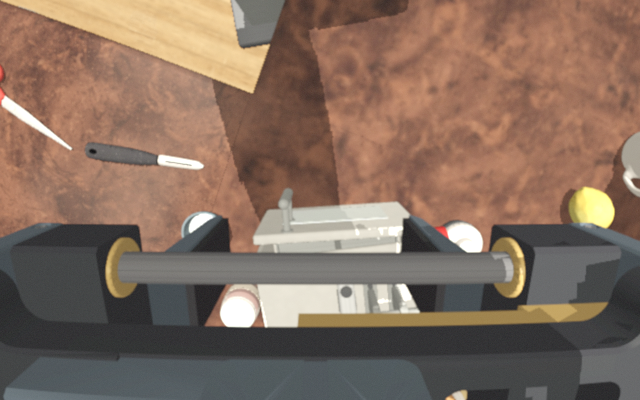

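```bash
python3 -c "
from h import *
d=cam('wrist')
for z,ps in ((.126,[(256,240),(409,218),(259,223),(405,207)]),(.01,[(265,211),(403,203)])):
  for p in ps: print(z,p,ray_z(d,p,z))
t=cam('top')
for p in [(286,142),(367,157),(345,242),(270,225)]: print('roof',p,ray_z(t,p,.13))
a=d['color'][170:270,230:440,::-1];cv2.imwrite('pics/c1.png',cv2.resize(a,None,fx=3.8,fy=3.8,interpolation=2))
"
```

```text
0.126 (256, 240) [ 0.5958992  -0.02903276]
0.126 (409, 218) [0.59593342 0.14463377]
0.126 (259, 223) [ 0.57664978 -0.02185635]
0.126 (405, 207) [0.58260582 0.14127333]
0.01 (265, 211) [ 0.59208576 -0.03486636]
0.01 (403, 203) [0.61019241 0.16585144]
roof (286, 142) [0.79702579 0.15798762]
roof (367, 157) [ 0.80289088 -0.0420534 ]
roof (345, 242) [ 0.58994305 -0.03243091]
roof (270, 225) [0.59009449 0.14501538]
```

View pics/c1.png

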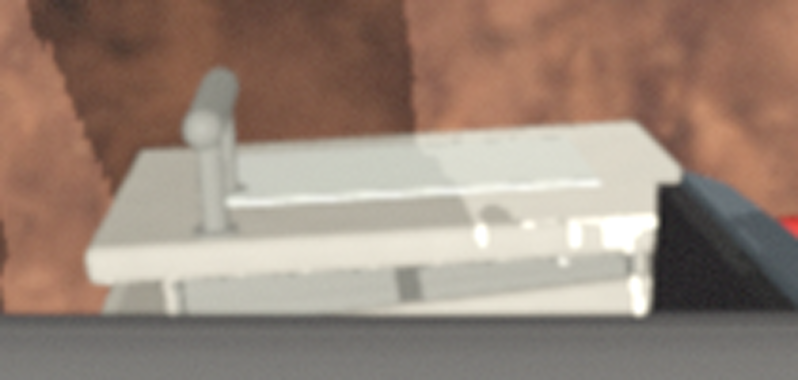

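The crop shows the handle top at about pixel (283,203), the standoffs leading to the door face, and a small gap behind the door, so it is slightly ajar. Next I compute the angles.

```bash
python3 -c "
from h import *
d=cam('wrist')
a=ray_z(d,(253.7,235.8),.126);b=ray_z(d,(409,217.4),.126)
print(a,b,np.linalg.norm(a-b),'door dir',np.degrees(np.arctan2(*(a-b)[::-1])))
a=ray_z(d,(256,210),.0);
print('handletop',ray_z(d,(283.2,202.9),.134),'tip at .105',proj(d,[.558,.011,.105]))
t=cam('top')
k=(tip_of('top','lever_knob'),tip_of('top','door_hinge'),tip_of('top','lever_pivot'))
print([ (x[0]['at'],x[0]['confidence']) for x in k if x])
c=t['color'][130:255,230:390,::-1];cv2.imwrite('pics/c2.png',cv2.resize(c,None,fx=4.8,fy=4.8,interpolation=2))
"
```

```text
[ 0.59057391 -0.0304741 ] [0.59510678 0.14483861] 0.17537130162569226 door dir -91.48110532631625
handletop [0.55608061 0.01008078] tip at .105 [[286.55779731 198.48277553]]
[([315.9, 195.8], 0.43)]
```

View pics/c2.png

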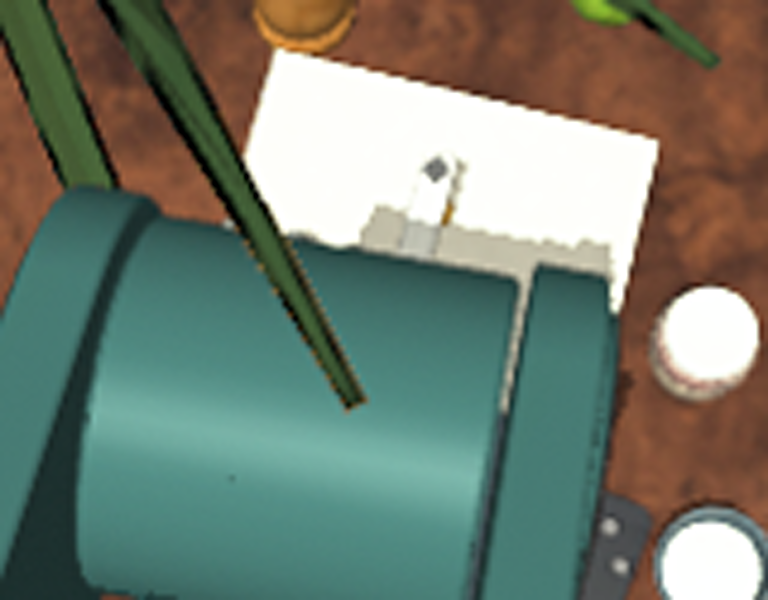

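```bash
python3 -c "
from h import *
goto(.557,.011,.116,175)"
```

```text
shift [-0.021  -0.0336  0.2131] spin -0.062 from [0.5412 0.0473 0.3291] 171.47
```

>>> {"fn": "jog_arm", "kwargs": {
  "moves": [
    [-0.021,-0.034,0,-0.06,100],
    [-0.021,-0.034,0.05,-0.06,100],
    [-0.021,-0.034,0.1,-0.06,100],
    [-0.021,-0.034,0.14,-0.06,100],
    [-0.021,-0.034,0.17,-0.06,100],
    [-0.021,-0.034,0.19,-0.06,100],
    [-0.021,-0.034,0.205,-0.06,100],
    [-0.021,-0.034,0.213,-0.06,100],
    [-0.021,-0.034,0.213,-0.06,100]
  ]
}}

```text
clock: 4.5
position: [0.5568, 0.0106, 0.1156]
orientation: [0.044, 0.999, -0.0, -0.0]
force: [-0.4, -1.0, 0.2]
gripper_width: 0.091
gripper_force: 0.0
```

>>> {"fn": "jog_arm", "kwargs": {
  "moves": [
    [0,0,0,0,8],
    [0,0,0,0,8],
    [0,0,0,0,8],
    [0,0,0,0,5],
    [0,0,0,0,0],
    [0,0,0,0,0],
    [0,0,0,0,0],
    [0,0,0,0,0]
  ],
  "newtons": 15
}}

```text
clock: 5.3
position: [0.557, 0.0106, 0.1161]
orientation: [0.044, 0.999, -0.0, -0.0]
force: [0.8, 0.2, 0.1]
gripper_width: 0.0299
gripper_force: 0.0
```

```bash
python3 b.py w2
```

```text
5.3 [0.55695541 0.01056782 0.11607975] [-2.28652592e-02  3.17689838e-01  2.06713731e+00 -6.33542451e-06
  7.56796915e-01 -1.50488103e+00]
door_handle [312.  250.6] 0.6 [0.5587 0.0088]
```

View pics/w2.png

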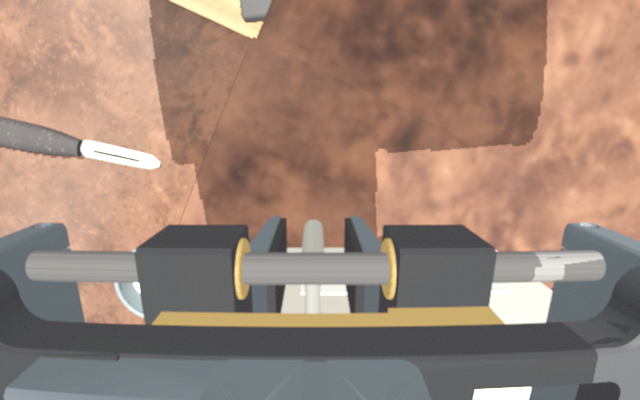

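The bar sits centred between the fingers (312,250). I close the grip and compute the arc.

>>> {"fn": "jog_arm", "kwargs": {
  "moves": [
    [0,0,0,0,0],
    [0,0,0,0,0],
    [0,0,0,0,0],
    [0,0,0,0,0],
    [0,0,0,0,0]
  ],
  "newtons": 15
}}

```text
clock: 6.05
position: [0.5562, 0.0095, 0.116]
orientation: [0.044, 0.999, -0.001, -0.001]
force: [-4.5, -12.3, 4.0]
gripper_width: 0.0113
gripper_force: 15.0
```

```bash
cat > arc.py <<'E'
from h import *
import sys
H=np.array([float(sys.argv[1]),float(sys.argv[2])])
s=env.sense();p=s["position"];M=R.from_quat(s["orientation"]).as_matrix()
v=p[:2]-H;print(p,np.linalg.norm(v),s["force"],s["gripper_width"],s["gripper_force"])
v*=.162/np.linalg.norm(v)
for a in sys.argv[3:]:
    f=np.radians(float(a));c,k=np.cos(f),np.sin(f)
    q=np.array([c*v[0]+k*v[1],-k*v[0]+c*v[1]])-v
    print(np.round(M[:2,:2].T@q,4),round(f,3))
E
python3 arc.py .617 .163 5 10 15 20 25 30
```

```text
[0.55623737 0.00952989 0.11598462] 0.16506111240634436 [ -4.52395092 -12.27449952   3.95754157] 0.011284102020385857 14.999323189258575
[0.0134 0.0046] 0.087
[0.0263 0.0104] 0.175
[0.0386 0.0172] 0.262
[0.0503 0.0251] 0.349
[0.0613 0.034 ] 0.436
[0.0715 0.0439] 0.524
```

>>> {"fn": "jog_arm", "kwargs": {
  "moves": [
    [0,-0.002,0,0,0],
    [0.013,0.003,0,0.09,0],
    [0.026,0.008,0,0.175,0],
    [0.039,0.015,0,0.26,0],
    [0.05,0.023,0,0.35,0],
    [0.05,0.023,0,0.35,0]
  ]
}}

```text
clock: 6.65
position: [0.5096, 0.0395, 0.1162]
orientation: [0.219, 0.976, 0.001, 0.001]
force: [8.9, 11.4, -14.4]
gripper_width: 0.0113
gripper_force: 15.0
```

```bash
python3 arc.py .616 .160 8 16 24 32 40
```

```text
[0.50959724 0.03947433 0.11620489] 0.16077308417267652 [  8.94252219  11.35300688 -14.43470381] 0.011260124878933261 14.996742457151413
[0.0212 0.0078] 0.14
[0.0412 0.0184] 0.279
[0.0594 0.0317] 0.419
[0.0756 0.0475] 0.559
[0.0895 0.0653] 0.698
```

>>> {"fn": "jog_arm", "kwargs": {
  "moves": [
    [0,0.002,0,0,0],
    [0.011,0.005,0,0.07,0],
    [0.021,0.01,0,0.14,0],
    [0.031,0.015,0,0.21,0],
    [0.041,0.021,0,0.28,0],
    [0.041,0.021,0,0.28,0]
  ]
}}

```text
clock: 7.25
position: [0.4808, 0.0751, 0.1161]
orientation: [0.352, 0.936, 0.0, 0.0]
force: [1.6, 0.4, -3.5]
gripper_width: 0.0114
gripper_force: 15.0
```

```bash
python3 arc.py .617 .159 6 12 18 24 30 36
```

```text
[0.4808146  0.07505887 0.11613895] 0.15997680630057162 [ 1.62532168  0.40921338 -3.53468062] 0.011434219412165363 15.00068798661232
[0.0159 0.0058] 0.105
[0.0312 0.0133] 0.209
[0.0455 0.0223] 0.314
[0.0589 0.0327] 0.419
[0.0711 0.0445] 0.524
[0.0819 0.0575] 0.628
```

```bash
python3 arc.py .6205 .157 6 12 18 24 30 36 43 50
```

```text
[0.4808146  0.07505887 0.11613895] 0.16194555210710754 [ 1.62532168  0.40921338 -3.53468062] 0.011434219412165363 15.00068798661232
[0.0158 0.0062] 0.105
[0.0309 0.014 ] 0.209
[0.045  0.0233] 0.314
[0.0581 0.034 ] 0.419
[0.0701 0.0461] 0.524
[0.0807 0.0593] 0.628
[0.0912 0.0761] 0.75
[0.0996 0.094 ] 0.873
```

>>> {"fn": "jog_arm", "kwargs": {
  "moves": [
    [0.016,0.006,0,0.105,0],
    [0.031,0.014,0,0.21,0],
    [0.045,0.0235,0,0.315,0],
    [0.058,0.034,0,0.42,0],
    [0.058,0.034,0,0.42,0]
  ]
}}

```text
clock: 7.75
position: [0.4587, 0.139, 0.116]
orientation: [0.54, 0.842, -0.001, -0.001]
force: [-7.0, -2.2, 7.9]
gripper_width: 0.0116
gripper_force: 15.0
```

```bash
python3 arc.py .6205 .157 6 12 18 24 28
```

```text
[0.45874092 0.13900503 0.1160119 ] 0.16275693164364993 [-7.00211878 -2.19549998  7.94915546] 0.011640705993739078 15.00399112701416
[0.0158 0.0062] 0.105
[0.0309 0.0139] 0.209
[0.045  0.0232] 0.314
[0.0582 0.034 ] 0.419
[0.0663 0.0419] 0.489
```

>>> {"fn": "jog_arm", "kwargs": {
  "moves": [
    [0.016,0.006,0,0.105,0],
    [0.031,0.0135,0,0.21,0],
    [0.045,0.0225,0,0.315,0],
    [0.058,0.033,0,0.42,0],
    [0.062,0.037,0,0.455,0],
    [0.062,0.037,0,0.455,0]
  ]
}}

```text
clock: 8.35
position: [0.466, 0.2105, 0.1159]
orientation: [0.715, 0.699, -0.002, -0.001]
force: [-15.4, 4.8, 14.9]
gripper_width: 0.0113
gripper_force: 15.0
```

```bash
cat > c.py <<'E'
from h import *
s=env.sense();print(s["position"],s["force"],s["joint_pos"])
for c in("scene","top"):
    d=cam(c)
    for n,z in dict(door_handle=.105,lever_knob=.184,lever_pivot=.170,door_hinge=.105).items():
        r=tip_of(c,n)
        if r: print(c,n,np.round(r[0]["at"],1),round(r[0]["confidence"],2),np.round(ray_z(d,r[0]["at"],z),4))
    save(d,c+"2")
E
python3 c.py
```

```text
[0.46596574 0.21053921 0.11593259] [-15.37493498   4.78443171  14.94514428] [3.78180171e-01 2.55969815e-01 2.15466153e+00 1.81481200e-03
 7.34872126e-01 3.99952553e-01]
scene door_handle [222.6 196.2] 0.78 [0.4695 0.2161]
scene lever_knob [288.4 166.5] 0.65 [0.6134 0.152 ]
scene lever_pivot [318.1 156.3] 0.81 [0.6931 0.1616]
scene door_hinge [290.7 185.8] 0.56 [0.621  0.1669]
top lever_knob [267.1 211.9] 0.63 [0.6097 0.1495]
top lever_pivot [280.5 181.1] 0.68 [0.6876 0.1402]
top door_hinge [265.5 216.2] 0.7 [0.6116 0.165 ]
```

View pics/scene2.png

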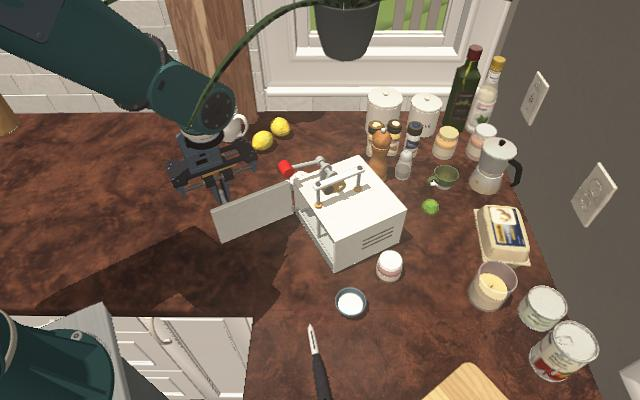

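Door stands at about a right angle (panel from (213,220) to (293,200)). I release and go above the lever grip.

>>> {"fn": "jog_arm", "kwargs": {
  "moves": [
    [0,0,0,0,40],
    [0,0,0,0,40],
    [0,0,0,0,40],
    [0,0,0,0,40],
    [0,0,-0.03,0,40],
    [0,0,-0.07,0,40],
    [0,0,-0.12,0,100],
    [0,0,-0.17,0,100],
    [0,0,-0.2,0,100]
  ]
}}

```text
clock: 9.75
position: [0.4682, 0.2101, 0.3201]
orientation: [0.715, 0.699, 0.002, 0.001]
force: [0.8, 0.0, -0.2]
gripper_width: 0.0577
gripper_force: 0.0
```

```bash
python3 -c "
from h import *
goto(.57,.16,.32,177)"
```

```text
shift [-0.0478  0.103   0.0004] spin -1.541 from [0.4682 0.2101 0.3201] 88.69
```

>>> {"fn": "jog_arm", "kwargs": {
  "moves": [
    [-0.048,0.103,0,-1.54,100],
    [-0.048,0.103,0,-1.54,100],
    [-0.048,0.103,0,-1.54,100],
    [-0.048,0.103,0,-1.54,100],
    [-0.048,0.103,0,-1.54,100],
    [-0.048,0.103,0,-1.54,100],
    [-0.048,0.103,0,-1.54,100],
    [-0.048,0.103,0,-1.54,100],
    [-0.048,0.103,0,-1.54,100],
    [-0.048,0.103,0,-1.54,100],
    [-0.048,0.103,0,-1.54,100],
    [-0.048,0.103,0,-1.54,100]
  ]
}}

```text
clock: 10.95
position: [0.5693, 0.1595, 0.316]
orientation: [0.027, 1.0, -0.0, -0.0]
force: [-0.4, -0.1, 0.3]
gripper_width: 0.091
gripper_force: 0.0
```

```bash
python3 b.py w3; python3 -c "
from h import *
goto(.607,.15,.176,177)"
```

```text
10.95 [0.56926786 0.15946825 0.31599891] [ 2.33717400e-01  1.09921644e-01  1.89546110e+00 -3.07209298e-05
  1.13633920e+00 -1.28382902e+00]
door_handle [355.1  82.1] 0.97 [0.466  0.2066]
lever_knob [303.6 235.3] 0.66 [0.6037 0.1472]
lever_pivot [307.3 305.1] 0.8 [0.6826 0.1456]
door_hinge [318.5 223.4] 0.89 [0.6175 0.1607]
shift [-0.0382 -0.0074  0.1401] spin -0.002 from [0.5693 0.1595 0.3161] 176.87
```

View pics/w3.png

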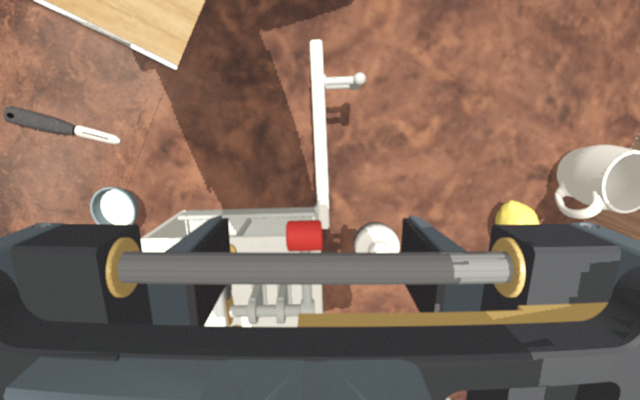

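The red barrel is at pixels 287–322, centred near (304,235). The door stands open and the handle is at (358,80). I descend onto the grip.

```bash
python3 -c "
from h import *
d=cam('wrist')
a=ray_z(d,(315,42),.126);b=ray_z(d,(322,208),.126)
print(a,b,'door dir',np.degrees(np.arctan2(*(a-b)[::-1])))
for z in(.01,.126):
  a=ray_z(d,(185,211),z);b=ray_z(d,(315,208),z);print(a,b,np.degrees(np.arctan2(*(a-b)[::-1])))
"
```

```text
[0.42875743 0.16697834] [0.59416637 0.16544788] door dir 179.4698814373135
[ 0.6181339  -0.03001584] [0.62367429 0.15628944] -91.70337120246191
[0.58960314 0.01808853] [0.59376441 0.1580187 ] -91.703371202462
```

>>> {"fn": "jog_arm", "kwargs": {
  "moves": [
    [-0.035,-0.01,0,-0.03,100],
    [-0.035,-0.01,0.05,-0.03,100],
    [-0.035,-0.01,0.08,-0.03,100],
    [-0.035,-0.01,0.11,-0.03,100],
    [-0.035,-0.01,0.13,-0.03,100],
    [-0.035,-0.01,0.14,-0.03,100],
    [-0.035,-0.01,0.14,-0.03,60],
    [-0.035,-0.01,0.14,-0.03,50],
    [-0.035,-0.01,0.14,-0.03,50],
    [-0.035,-0.01,0.14,-0.03,50]
  ]
}}

```text
clock: 12.25
position: [0.6042, 0.1478, 0.1772]
orientation: [0.012, 1.0, 0.0, 0.001]
force: [-0.4, 0.5, 0.2]
gripper_width: 0.0623
gripper_force: 0.0
```

```bash
python3 b.py w4
```

```text
12.25 [0.60422601 0.14781536 0.17723292] [ 2.02455882e-01  3.18372618e-01  1.91966140e+00  5.92107752e-06
  9.01890016e-01 -1.34452802e+00]
door_handle [402.8   0.5] 0.69 [0.4647 0.2065]
lever_knob [315.4 261.4] 0.59 [0.6047 0.148 ]
lever_pivot [312.6 260.2] 0.64 [0.61   0.1464]
door_hinge [331.5 236.1] 0.97 [0.6196 0.1593]
```

View pics/w4.png

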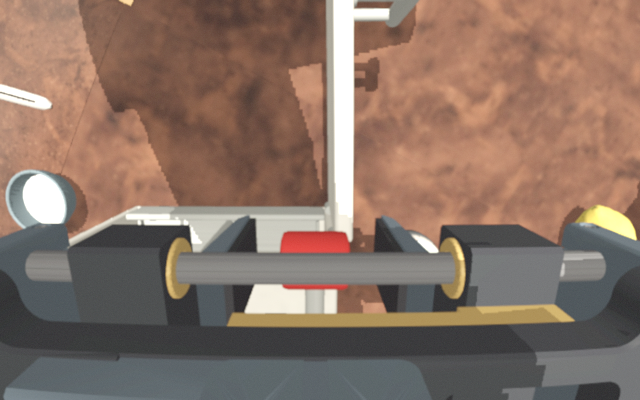

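The barrel (282–348, 260) is centred between the fingers, and the door is at about 89°. I close the grip.

>>> {"fn": "jog_arm", "kwargs": {
  "moves": [
    [0,0,0,0,20],
    [0,0,0,0,20],
    [0,0,0,0,20],
    [0,0,0,0,20],
    [0,0,0,0,20],
    [0,0,0,0,20],
    [0,0,0,0,20],
    [0,0,0,0,20]
  ],
  "newtons": 25
}}

```text
clock: 13.3
position: [0.6037, 0.1476, 0.1761]
orientation: [0.012, 1.0, -0.0, -0.0]
force: [0.6, -4.0, -0.1]
gripper_width: 0.0318
gripper_force: 25.0
```

```bash
cat > lev.py <<'E'
from h import *
import sys
s=env.sense();p=s["position"];M=R.from_quat(s["orientation"]).as_matrix()
print(p,s["force"],s["gripper_width"],s["gripper_force"])
u=np.array([np.cos(np.radians(-1.7)),np.sin(np.radians(-1.7)),0]);zz=np.array([0,0,1.])
P=lambda e:-u*.085*np.cos(np.radians(e))+zz*.085*np.sin(np.radians(e))
e0=float(sys.argv[1])
for e in sys.argv[2:]: print(e,np.round(M.T@(P(float(e))-P(e0)),4))
E
python3 lev.py 10 16 24 32 40 50 60 70 80 90
```

```text
[0.60366231 0.14756861 0.17607451] [ 0.60239448 -3.96004665 -0.10984716] 0.03177556873879667 24.999947547912598
16 [-0.002  -0.     -0.0087]
24 [-0.0061 -0.     -0.0198]
32 [-0.0116 -0.0001 -0.0303]
40 [-0.0186 -0.0001 -0.0399]
50 [-0.0291 -0.0002 -0.0504]
60 [-0.0412 -0.0003 -0.0589]
70 [-0.0546 -0.0003 -0.0651]
80 [-0.0689 -0.0004 -0.0689]
90 [-0.0837 -0.0005 -0.0702]
```

>>> {"fn": "jog_arm", "kwargs": {
  "moves": [
    [-0.001,0,-0.004,0,20],
    [-0.002,0,-0.009,0,20],
    [-0.004,0,-0.014,0,20],
    [-0.006,0,-0.02,0,20],
    [-0.009,0,-0.025,0,20],
    [-0.0115,0,-0.03,0,20],
    [-0.015,0,-0.035,0,20],
    [-0.0185,0,-0.04,0,20],
    [-0.0235,0,-0.045,0,20],
    [-0.029,0,-0.05,0,20],
    [-0.029,0,-0.05,0,20]
  ]
}}

```text
clock: 14.4
position: [0.6332, 0.1469, 0.2273]
orientation: [0.012, 1.0, -0.0, -0.0]
force: [-6.4, -5.6, 2.3]
gripper_width: 0.0322
gripper_force: 25.0
```

```bash
python3 lev.py 50 55 60 65 70 75 80 85 90
```

```text
[0.63317086 0.14685655 0.22726082] [-6.3508737  -5.57684487  2.30926916] 0.03216839910926326 25.000306963920593
55 [-0.0059 -0.     -0.0045]
60 [-0.0121 -0.0001 -0.0085]
65 [-0.0187 -0.0001 -0.0119]
70 [-0.0256 -0.0002 -0.0148]
75 [-0.0326 -0.0002 -0.017 ]
80 [-0.0399 -0.0002 -0.0186]
85 [-0.0472 -0.0003 -0.0196]
90 [-0.0546 -0.0003 -0.0199]
```

>>> {"fn": "jog_arm", "kwargs": {
  "moves": [
    [-0.006,0,-0.0045,0,20],
    [-0.012,0,-0.0085,0,20],
    [-0.0185,-0.0005,-0.012,0,20],
    [-0.0255,-0.0005,-0.015,0,20],
    [-0.0325,-0.0005,-0.017,0,20],
    [-0.04,-0.001,-0.0185,0,20],
    [-0.047,-0.001,-0.0195,0,20],
    [-0.0545,-0.001,-0.02,0,20],
    [-0.0545,-0.001,-0.02,0,20],
    [-0.0545,-0.001,-0.02,0,20]
  ]
}}

```text
clock: 15.4
position: [0.6879, 0.1453, 0.2469]
orientation: [0.012, 1.0, 0.0, 0.001]
force: [-2.3, 3.7, 6.8]
gripper_width: 0.032
gripper_force: 25.0
```

```bash
python3 lev.py 90 88; python3 c.py; python3 -c "
import cv2
a=cv2.imread('pics/scene2.png')[110:290,180:440];cv2.imwrite('pics/c5.png',cv2.resize(a,None,fx=3,fy=3,interpolation=2))"
```

```text
[0.68793356 0.1452696  0.24693137] [-2.32821849  3.65820695  6.80966651] 0.031988223438739125 25.000922083854675
88 [0.003 0.    0.   ]
[0.68793356 0.1452696  0.24693137] [-2.32821849  3.65820695  6.80966651] [ 1.74724820e-01  3.60069921e-01  1.71667455e+00  7.51963892e-04
  1.06303541e+00 -1.37263843e+00]
scene door_handle [220.2 195.8] 0.83 [0.4651 0.2201]
scene lever_knob [317.4 130.8] 0.89 [0.7283 0.2273]
scene lever_pivot [318.2 159.9] 0.69 [0.6873 0.151 ]
scene door_hinge [291.8 188.4] 0.79 [0.6194 0.1581]
top door_handle [377.2 201.6] 0.38 [ 0.7062 -0.0895]
```

View pics/c5.png

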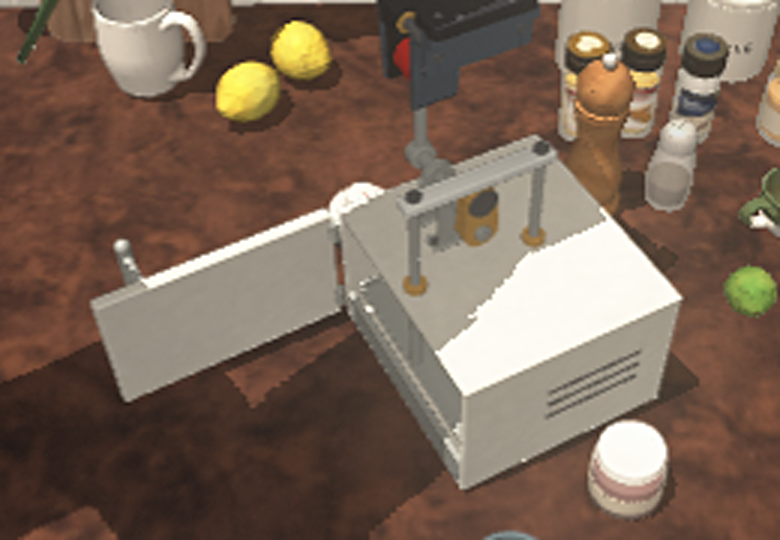

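The lever stands vertical, with grip held at a height of 0.255 m. The follower bar is raised, the door is open, and the jar and timer are in place. I hand in.

```bash
python3 -c "
from cell import job
print(job.close_job())"
```

```text
the job is handed in; nothing more can be done
None
```

I opened the door to about 89°, raised the lever to straight up with the follower bar visibly lifted, and handed the job in at about 15.5 s still gripping the lever; I had no clear view of the cups inside to confirm they stayed upright.

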